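Slide the standing torch into its stall and press its button

ROBOT

A 6-joint arm with a two-finger parallel gripper is mounted at the origin on the work surface. World frame = base frame: x ahead of the robot, y to its left, z up, the work surface at z = 0. Lengths are in mm, angles in rad, forces in N, time in s.
With the tool pointing down it reaches from about 300 to 875 mm from the base axis. Payload 4.2 kg.
Tool frame: the origin (TCP) lies at the very end of the fingers, on their centre line; the grasp point (between the pads) lies 19 mm behind it; z points along the fingers, x is the direction in which the jaws open and shut, and the axes are right-handed (so a half turn about z gives the same grasp; the last joint's range is limited). The gripper opens to 85 mm and grips with 20 to 120 N. Pads are 22 mm wide; open, the fingers measure 114 mm over their backs; the gripper's body (76 mm by 85 mm) begins 54 mm behind the grasp point. The pads swing forward as they close: fully open they stand 13 mm farther back than shut.
Start: joints at [-1.335, 0.32, 1.565, -0, 1.257, -0.02], TCP at [145.488, -556.304, 231.338] pointing down, gripper open.
Joint ranges: [-3.11, 3.11], [-0.84, 2.01], [0.21, 2.61], [-1.34, 4.49], [0.05, 2.63], [-2.56, 2.56]. Speed limits (rad/s): [2.57, 2.57, 3.14, 3.14, 3.14, 3.14].

INTERFACE

Orientations are given as a unit quaternion [w, x, y, z].
In Python, from workcell import manip, snapshot, camera_params, workorder gives the robot as it stands.
- The arm moves only by the tool move_arm, never from a script. Its argument "targets" is a list of rows, each a list of 7 numbers: the turn, a rotation vector about the tool's x, y, z each as a share of 0.15 rad, from -1 to 1, then the shift along the tool's x, y, z each as a share of 25 mm, from -1 to 1, then the finger opening in mm, from 0 to 85.4. A call has exactly 10 rows; each row shifts and turns the commanded pose from where the row before left it, along the tool's axes as they then stand; what a row does not reach is not made up. A row lasts 1/10 s, in which the tool goes at most 50 mm and 8.59 degrees, less where a joint would pass 70% of its speed; a pose out of reach is approached as far as the arm can. A call with a number of a shift or a turn outside -1 to 1 is refused whole. A call with a gripper value outside its range is refused whole. The fingers move at their own pace and stop on an object; the grip force is fixed at half the most. Time passes only in rows, so rows that do not move let the fingers close, or fill a call up. It gives the time, the measured TCP pose, the force and the opening at its end, in the units of the state.
- manip.sense(): the state, without advancing time (a new reading comes with each control period).
- snapshot(name): name is "scene" or "top" or "wrist"; returns the picture (480x640x3 uint8, red, green, blue); there is no depth.
- camera_params(name): a dict with "intrinsics" (3x3 intrinsics, pixels), "dist" ([k1, k2, p1, p2, k3] as OpenCV has them; the pictures are not rectified), "camera_from_world" (4x4, takes a point from world to camera coordinates). Camera axes: x right, y down, z forward; pixel columns grow to the right and rows downward; lengths in mm; the calibration is good to about 2 mm. A picture is of the moment at which its call begins: read the wrist's pose just before it. camera_params takes no time and is no camera call; for the wrist camera it gives the pose at the moment of the call.
- workorder.close_job(): hands the job in, once; it reports no verdict.
The state is a dict: "clock": time; "joint_pos": joint angles; "joint_velocities": joint speeds; "effort": joint torques, N m; "tool_pos": TCP position; "eef_rot": TCP orientation; "contact_force": force on the tool from outside, world axes, zero at the start; "wrist_torque": the same for the moment, N m; "opening": opening from 0.0 (shut) to 1.0 (fully open).
Only numpy, scipy, OpenCV 4.12 (cv2) and the standard library are available. Lean on these libraries where they do the work, as an engineer would, in place of code of your own. Each camera call takes 0.05 s, during which the arm holds its last target.

TASK

Push the tall torch, which stands on its lens head, low on its body so that it slides along the shelf, upright all the way, into its low wooden stall until it stands fully home against the stall's back wall. Then press the button on top of the torch right down and let go, leaving the torch upright and home. Never tip, lift or carry the torch, and leave the jar, bottle, pot, trowel and scoop where they are.

Things in the scene. Friction and masses are not known exactly. Their poses are not given: they have to be found in the camera images.
- torch: Loose yellow torch standing on its lens head, about 0.4 kg, round about its z axis (up). Head at the bottom: straight cylinder 58 mm in diameter, 0 to 42 mm up; narrows to a tube 33 mm in diameter (grip ribs 35 mm) from 62 to 180 mm up; button on top. Origin: centre of its underside. Pushed more than about 30 mm above the shelf it may tip over.
- torch_button_top (a point): Centre of the top face of the torch's push button: a black rubber disc 22 mm in diameter in a black housing 38 mm in diameter on the torch's axis, about 200 mm above the shelf. It is pressed straight down.
- torch_button (a joint): Travel of the torch's button in m: 0 is up, 0.006 is fully down; a spring (4 N when fully down) lifts it again.
- stall: Fixed low U-shaped plywood fence without a floor, mouth towards own -x, back wall at +x, z up. Origin: on the shelf, where the centre of the torch's underside stands when home. Back wall: face at x = +29 mm, 50 mm high. Side walls 26 mm high, 68 mm apart inside, from the back wall to x = -18 mm; then cheeks flare out to a mouth 110 mm wide inside at x = -46 mm; 130 mm wide overall.
- jar: Bystander, loose: small white ceramic jar with a knobbed lid, 72 mm in diameter, 97 mm high. Origin: centre of its underside.
- bottle: Bystander, loose: grey plastic bottle with a black cap, 58 mm in diameter, 190 mm high. Origin: centre of its underside.
- pot: Bystander, loose: empty terracotta pot, 90 mm across the rim, 85 mm high. Origin: centre of its underside.
- trowel: Bystander, loose: steel trowel lying flat, 310 mm long, blade 72 mm wide, at most 30 mm high. Origin: on the shelf at the root of the blade; own x points to the blade's tip (150 mm away), the wooden handle ends 160 mm the other way.
- scoop: Bystander, loose: aluminium scoop lying on its flat floor, 70 mm wide, 195 mm long, 45 mm high. Origin: underside, at the closed back of its pan; own x points to its open mouth (100 mm away), the handle ends 95 mm the other way.

How it is judged:
By the outcome, as a careful person would: the job done as asked, in the order asked, and still so for the second after the job is handed in, with the robot touching nothing.
It also fails if it takes over 61 s, if anything falls off the work surface, if the arm or the gripper's body presses on something with over 40 N, if the wrist force passes 120 N, or if a joint passes its speed limit or range.

## Working session

There is one attempt and no reset: what is moved stays moved. The work goes in short steps, Python scripts to look and compute and a tool call to move; the robot and the scene stay as the last step left them, time stands still between calls to the robot, and variables do not carry over. Pictures are saved under pics/ and viewed, and the job is handed in when it is done.

Besides the shell and the picture viewer there is one more tool, called after "Emit:" as name([rows], argument=value, ...), one row to a line, values as JSON. move_arm: Moves the arm, as the interface text tells. Its arguments: {"type":"object","properties":{"targets":{"type":"array","items":{"type":"array","items":{"type":"number"}}}},"required":["targets"]}

```bash
mkdir -p pics; ls; python3 - <<'E'
from workcell import manip, snapshot, camera_params, workorder
import cv2
for n in ["scene","top","wrist"]:
    p=camera_params(n); im=snapshot(n); cv2.imwrite(f"pics/{n}0.png",im[:,:,::-1])
    print(n,p)
print(manip.sense())
E
```

```text
pics
scene {'intrinsics': array([[569.4801855 ,   0.        , 304.28305021],
       [  0.        , 569.4801855 , 240.8464735 ],
       [  0.        ,   0.        ,   1.        ]]), 'dist': array([0.03417321, 0.        , 0.        , 0.        , 0.        ]), 'camera_from_world': array([[ 9.68912283e-02,  9.95239955e-01, -1.04652626e-02,
        -8.86633292e+01],
       [ 6.12924813e-01, -6.79488806e-02, -7.87214153e-01,
        -2.76401749e+02],
       [-7.84178081e-01,  6.98597271e-02, -6.16590914e-01,
         1.62745995e+03],
       [ 0.00000000e+00,  0.00000000e+00,  0.00000000e+00,
         1.00000000e+00]])}
top {'intrinsics': array([[519.89201023,   0.        , 316.80553331],
       [  0.        , 519.89201023, 236.36880228],
       [  0.        ,   0.        ,   1.        ]]), 'dist': array([-0.12150651,  0.        ,  0.        ,  0.        ,  0.        ]), 'camera_from_world': array([[-9.80313251e-04, -9.99991246e-01,  4.06769589e-03,
         4.92380939e+01],
       [-9.93173204e-01,  4.99136952e-04, -1.16647921e-01,
         6.13087182e+02],
       [ 1.16644870e-01, -4.1542
[... 762 characters left out ...]
'clock': 0.15, 'joint_pos': array([-1.33503910e+00,  3.20134009e-01,  1.56540114e+00, -3.65129339e-05,
        1.25739563e+00, -2.00312357e-02]), 'joint_velocities': array([-0.00105706,  0.00040857, -0.00417995, -0.00060788, -0.00111138,
        0.00129378]), 'effort': array([ 4.87323414e-04, -4.15839887e+01, -2.34346497e+01,  5.80515348e-05,
        5.98527564e-03,  1.19240801e-05]), 'tool_pos': array([ 145.3681959 , -555.94832437,  230.6808356 ]), 'eef_rot': array([-4.05889467e-04,  7.91523421e-01, -6.11138468e-01, -5.32164117e-04]), 'contact_force': array([-0.51157744,  0.50807191,  0.25857251]), 'wrist_torque': array([ 0.0291061 , -0.03548255, -0.0332481 ]), 'opening': 1.002527024830117}
```

View pics/scene0.png

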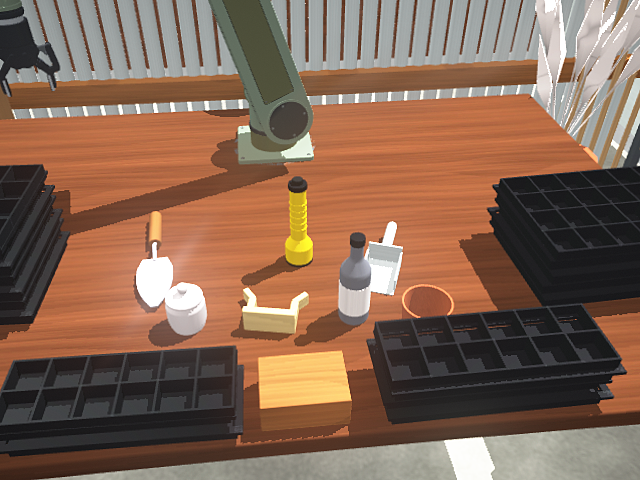

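View pics/top0.png

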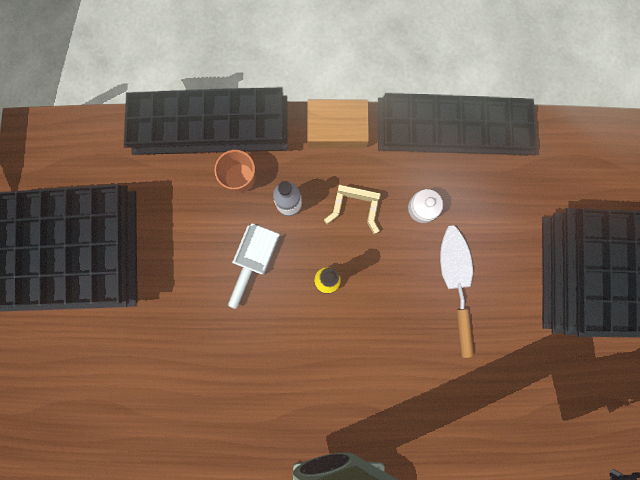

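View pics/wrist0.png

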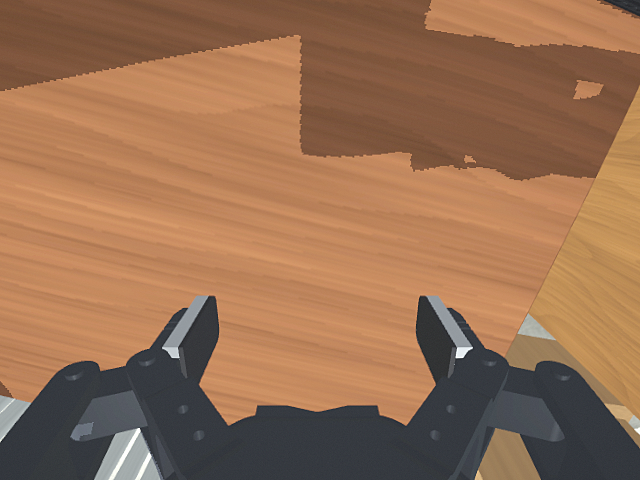

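```bash
cat > h.py <<'E'
import numpy as np, cv2
from workcell import manip, snapshot, camera_params, workorder
def ray(n,uv,p=None):
    p=p or camera_params(n)
    q=cv2.undistortPoints(np.array(uv,float).reshape(-1,1,2),p["intrinsics"],p["dist"]).reshape(-1,2)
    T=p["camera_from_world"];R=T[:3,:3];c=-R.T@T[:3,3]
    d=np.c_[q,np.ones(len(q))]@R
    return c,d
def plane(n,uv,z,p=None):
    c,d=ray(n,uv,p); return c+d*((z-c[2])/d[:,2])[:,None]
def proj(n,X,p=None):
    p=p or camera_params(n);T=p["camera_from_world"]
    return cv2.projectPoints(np.array(X,float).reshape(-1,3),cv2.Rodrigues(T[:3,:3])[0],T[:3,3],p["intrinsics"],p["dist"])[0].reshape(-1,2)
E
python3 - <<'E'
import cv2
t=cv2.imread("pics/top0.png");s=cv2.imread("pics/scene0.png")
cv2.imwrite("pics/tc.png",cv2.resize(t[150:310,250:460],None,fx=3.8,fy=3.75,interpolation=cv2.INTER_CUBIC))
cv2.imwrite("pics/sc.png",cv2.resize(s[170:350,220:400],None,fx=3.3,fy=3.3,interpolation=cv2.INTER_CUBIC))
E
```

```text
(no output)
```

View pics/tc.png

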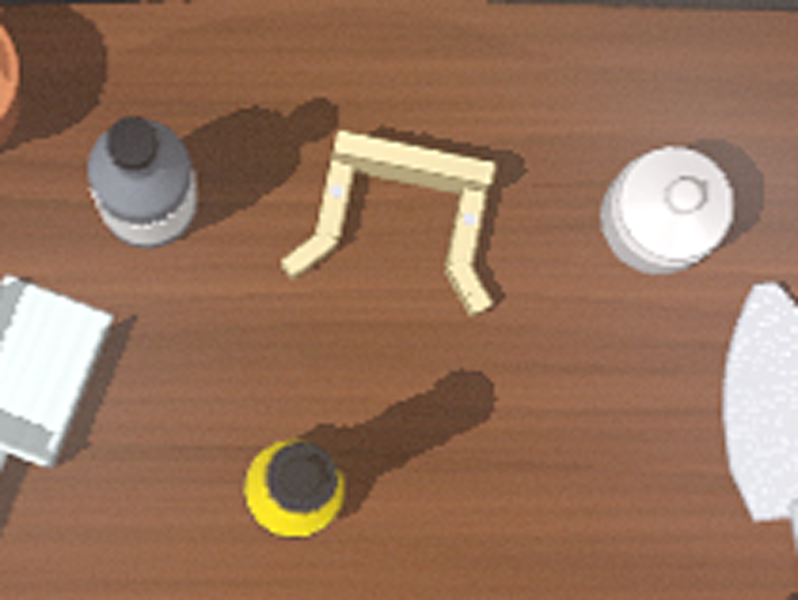

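View pics/sc.png

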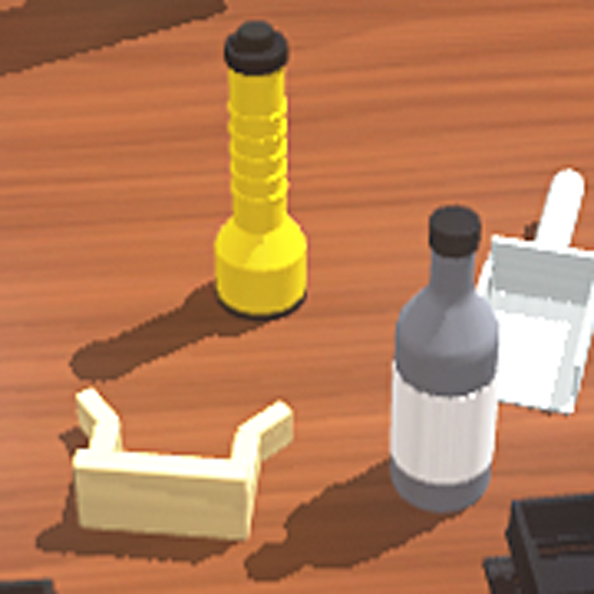

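```bash
python3 - <<'E'
from h import *
f=lambda a:[((x+.5)/3.8+250-.5,(y+.5)/3.75+150-.5) for x,y in a]
g=lambda a:[((x+.5)/3.3+220-.5,(y+.5)/3.3+170-.5) for x,y in a]
print("back top z50\n",plane("top",f([(337,130),(495,162),(492,187),(333,155)]),50).round(1))
print("scene back outer z50\n",plane("scene",g([(75,471),(253,480),(76,452),(253,461)]),50).round(1))
print("scene back outer z0\n",plane("scene",g([(80,528),(248,538)]),0).round(1))
print("screws\n",plane("top",f([(335,191),(468,219)]),26).round(1))
print("side top edges L out,in at row; R\n",plane("top",f([(315,236),(341,240),(446,266),(474,262),(283,265),(290,277),(472,314),(493,299)]),26).round(1))
t=cv2.imread("pics/top0.png");s=cv2.imread("pics/scene0.png")
for n,im in(("top",t),("scene",s)):
    h=cv2.cvtColor(im,cv2.COLOR_BGR2HSV); m=cv2.inRange(h,(24,150,90),(34,255,255))
    k,l,st,ce=cv2.connectedComponentsWithStats(m); i=1+st[1:,4].argmax(); print(n,st[i],ce[i])
    mm=(l==i); ys,xs=np.nonzero(mm)
    if n=="top":
        c=max(cv2.findContours(mm.astype('uint8'),0,1)[0],key=len).reshape(-1,2)
        hull=cv2.convexHull(c); print(cv2.minEnclosingCircle(hull))
        print("head@42",plane(n,[cv2.minEnclosingCircle(hull)[0]],42))
    else:
        for y in range(232,268,3):
            r=xs[ys==y]
            if len(r): print(y,r.min(),r.max())
b=[(302,478)]
print("cap",plane("top",f([(301,478)]),195), )
print("button scene",plane("scene",g([(257,32)]),200))
# bystanders approx
print("bottle cap z190",plane("top",f([(133,141)]),190),"jar knob",plane("top",f([(687,195)]),97))
E
```

```text
back top z50
 [[730.1   0.   50. ]
 [710.6 -94.   50. ]
 [695.2 -92.   50. ]
 [714.7   2.5  50. ]]
scene back outer z50
 [[715.6 -92.3  50. ]
 [732.9   3.9  50. ]
 [700.9 -91.6  50. ]
 [718.5   5.1  50. ]]
scene back outer z0
 [[ 7.109e+02 -9.330e+01 -0.000e+00]
 [ 7.286e+02  5.000e-01  0.000e+00]]
screws
 [[ 6.972e+02  4.000e-01  2.600e+01]
 [ 6.798e+02 -8.010e+01  2.600e+01]]
side top edges L out,in at row; R
 [[669.2  12.6  26. ]
 [666.7  -3.1  26. ]
 [650.7 -66.3  26. ]
 [653.2 -83.3  26. ]
 [651.3  32.   26. ]
 [643.9  27.8  26. ]
 [621.1 -81.7  26. ]
 [630.3 -94.5  26. ]]
top [314 268  26  25 235] [324.34893617 283.58297872]
((326.8739013671875, 279.96087646484375), 12.915884017944336)
head@42 [[514.52943947  26.45831353  42.        ]]
scene [ 285  191   28   73 1367] [298.29334309 231.50914411]
232 291 306
235 291 306
238 288 309
241 286 311
244 285 312
247 286 311
250 286 312
253 286 312
256 286 312
259 287 311
262 290 307
cap [[514.98181972  26.21436793 195.        ]]
button scene [[517.06732884  27.74370077 200.        ]]
bottle cap z190 [[693.35525121 113.26782638 190.        ]] jar knob [[ 681.90108125 -198.22602962   97.        ]]
```

Emit:
move_arm([
  [0,0,0,-0.5,-0.37,0,85],
  [0,0,0,-1,-0.75,0,60],
  [0,0,0,-1,-0.75,0,26],
  [0,0,0,-1,-0.75,0,26],
  [0,0,0,-1,-0.75,0,26],
  [0,0,0,-1,-0.75,0,26],
  [0,0,0,-1,-0.75,0,26],
  [0,0,0,-1,-0.75,0,26],
  [0,0,0,-1,-0.75,0,26],
  [0,0,0,-1,-0.75,0,26],
])

```text
clock: 1.15
tool_pos: [257.5, -279.1, 231.2]
eef_rot: [-0.0, 0.791, -0.611, -0.0]
contact_force: [0.3, -0.2, -0.4]
opening: 0.306
```

Emit:
move_arm([
  [0,0,0,-1,-0.75,0,26],
  [0,0,0,-1,-0.75,0,26],
  [0,0,0,-1,-0.75,0,26],
  [0,0,0,-1,-0.75,0,26],
  [0,0,0,-1,-0.75,0,26],
  [0,0,0,-1,-0.75,0,26],
  [0,0,0,-1,-0.75,0,26],
  [0,0,0,-1,-0.75,0,26],
  [0,0,0,-0.8,-0.6,0,26],
  [0,0,0,-0.5,-0.3,0,26],
])

```text
clock: 2.15
tool_pos: [365.2, -10.8, 231.2]
eef_rot: [-0.0, 0.792, -0.61, -0.0]
contact_force: [0.8, -1.4, -0.1]
opening: 0.305
```

```bash
cat > st.py <<'E'
from h import *
from scipy.spatial.transform import Rotation as Ro
s=manip.sense();q=s["eef_rot"];R=Ro.from_quat([q[1],q[2],q[3],q[0]]).as_matrix()
print(s["clock"],s["tool_pos"].round(1),"open",s["opening"]*85,"F",s["contact_force"].round(1));print(R.round(3));print(s["joint_pos"].round(3))
p=camera_params("wrist")["camera_from_world"];print("cam in tool",(R.T@(-p[:3,:3].T@p[:3,3]-s["tool_pos"])).round(0))
import sys
if len(sys.argv)>1:
    psi,th,x,y,z=map(float,sys.argv[1:6]);f=np.array([np.cos(psi),np.sin(psi),0]);u=np.array([0,0,1.])
    zt=np.sin(th)*f-np.cos(th)*u; yt=-(np.cos(th)*f+np.sin(th)*u); Rt=np.c_[np.cross(yt,zt),yt,zt]
    print("rotvec/.15",(Ro.from_matrix(R.T@Rt).as_rotvec()/.15).round(2),"shift/25 now-frame",(R.T@(np.array([x,y,z])-s["tool_pos"])/25).round(2),"in target frame",(Rt.T@(np.array([x,y,z])-s["tool_pos"])/25).round(2))
E
python3 st.py -0.375 0.8 400 70 150
```

```text
2.15 [365.2 -10.8 231.2] open 25.8893473640045 F [ 0.8 -1.4 -0.1]
[[ 0.255 -0.967 -0.   ]
 [-0.967 -0.255  0.001]
 [-0.001 -0.    -1.   ]]
[-6.100e-02 -1.800e-02  1.981e+00  1.000e-03  1.179e+00  1.251e+00]
cam in tool [   0.  -80. -141.]
rotvec/.15 [5.15 1.69 3.99] shift/25 now-frame [-2.77 -2.17  3.25] in target frame [-3.52  2.25  2.34]
```

Emit:
move_arm([
  [0,0,0.86,0,0,0,26],
  [0,0,0.86,0,0,0,26],
  [0,0,0.86,0,0,0,26],
  [0,0,0.86,0,0,0,26],
  [0,0,0.86,-0.5,0,0,26],
  [0.9,0,0,-0.6,0,0,26],
  [0.9,0,0,-0.6,0,0,26],
  [0.9,0,0,-0.6,0,0,26],
  [0.9,0,0,-0.6,0,0,26],
  [0.9,0,0,-0.6,0,0,26],
])

```text
clock: 3.15
tool_pos: [404.2, 25.0, 253.2]
eef_rot: [0.187, -0.552, 0.776, -0.241]
contact_force: [0.5, -1.2, -0.5]
opening: 0.306
```

```bash
python3 st.py -0.375 0.8 400 70 150
```

```text
3.15 [404.2  25.  253.2] open 25.99758098089725 F [ 0.5 -1.2 -0.5]
[[-0.322 -0.766  0.556]
 [-0.947  0.276 -0.168]
 [-0.025 -0.58  -0.814]]
[ 0.284 -0.209  2.238 -0.551  0.65   2.556]
cam in tool [   1.  -79. -142.]
rotvec/.15 [1.21 0.33 0.13] shift/25 now-frame [-1.55  3.02  2.97] in target frame [-1.61  3.53  2.29]
```

```bash
cat > st2.py <<'E'
from h import *
from scipy.spatial.transform import Rotation as Ro
import sys
s=manip.sense();q=s["eef_rot"];R=Ro.from_quat([q[1],q[2],q[3],q[0]]).as_matrix()
print(s["clock"],s["tool_pos"].round(1),"open",round(s["opening"]*85,1),"F",s["contact_force"].round(1),"j",s["joint_pos"].round(3))
psi,th,x,y,z=map(float,sys.argv[1:6]);f=np.array([np.cos(psi),np.sin(psi),0]);u=np.array([0,0,1.])
zt=np.sin(th)*f-np.cos(th)*u; xt=np.cos(th)*f+np.sin(th)*u; Rt=np.c_[xt,np.cross(zt,xt),zt]
print("rotvec/.15",(Ro.from_matrix(R.T@Rt).as_rotvec()/.15).round(2),"shift/25 now-frame",(R.T@(np.array([x,y,z])-s["tool_pos"])/25).round(2),"target frame",(Rt.T@(np.array([x,y,z])-s["tool_pos"])/25).round(2))
E
python3 st2.py -0.375 0 405 70 260
```

```text
3.15 [404.2  25.  253.2] open 26.0 F [ 0.5 -1.2 -0.5] j [ 0.284 -0.209  2.238 -0.551  0.65   2.556]
rotvec/.15 [-3.41 -3.01 -9.85] shift/25 now-frame [-1.72  0.31 -0.5 ] target frame [-0.63 -1.69 -0.27]
```

Emit:
move_arm([
  [-0.31,-0.27,-0.9,0,0,0,30],
  [-0.31,-0.27,-0.9,0,0,0,30],
  [-0.31,-0.27,-0.9,0,0,0,30],
  [-0.31,-0.27,-0.9,0,0,0,30],
  [-0.31,-0.27,-0.9,0,0,0,30],
  [-0.31,-0.27,-0.9,0,0,0,30],
  [-0.31,-0.27,-0.9,0,0,0,30],
  [-0.31,-0.27,-0.9,0,0,0,30],
  [-0.31,-0.27,-0.9,0,0,0,30],
  [-0.31,-0.27,-0.9,0,0,0,30],
])

```text
clock: 4.15
tool_pos: [403.5, 21.7, 252.9]
eef_rot: [-0.034, 0.942, -0.329, 0.05]
contact_force: [0.5, 1.0, 0.4]
opening: 0.348
```

```bash
python3 st2.py -0.375 0.25 425 62 200; python3 -c "
from h import *
cv2.imwrite('pics/s1.png',snapshot('scene')[:,:,::-1])
cv2.imwrite('pics/w1.png',snapshot('wrist')[:,:,::-1])
s=cv2.imread('pics/s1.png');cv2.imwrite('pics/s1c.png',cv2.resize(s[0:280,160:400],None,fx=2.1,fy=2.1,interpolation=cv2.INTER_CUBIC))"
```

```text
4.15 [403.5  21.7 252.9] open 29.6 F [0.5 1.  0.4] j [-0.    -0.031  1.942  0.036  1.114  0.658]
rotvec/.15 [-0.33  1.09 -2.04] shift/25 now-frame [-0.49 -1.58  2.25] target frame [-0.32 -1.82  2.1 ]
```

View pics/s1c.png

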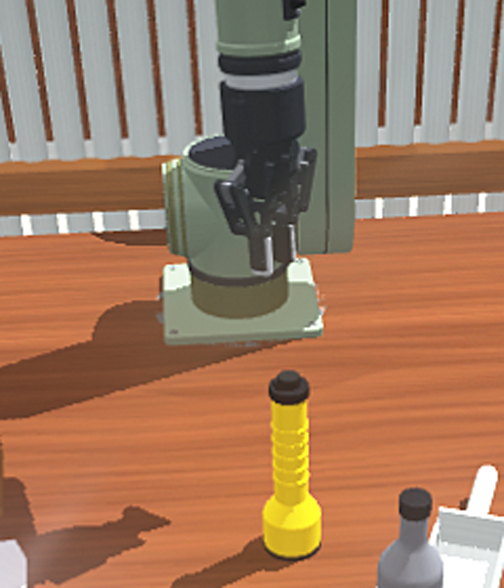

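View pics/w1.png

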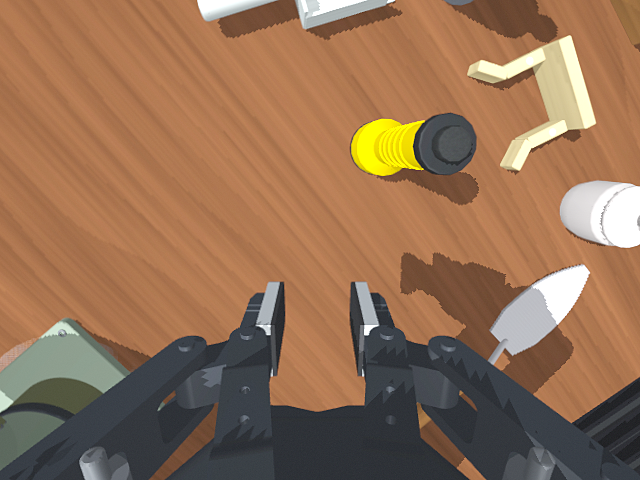

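```bash
cat > kin.py <<'E'
from h import *
from scipy.spatial.transform import Rotation as Ro
a,b,L,h=597,407,318,108
def ik(p,R):
    w=p-L*R[:,2]; j1=np.arctan2(w[1],w[0]); r=np.hypot(w[0],w[1]); z=w[2]-h; d=np.hypot(r,z)
    j3=np.pi-np.arccos((a*a+b*b-d*d)/(2*a*b)); j2=np.arctan2(r,z)-np.arccos((a*a+d*d-b*b)/(2*a*d))
    F=Ro.from_euler('ZY',[j1,j2+j3]).as_matrix()
    v=F.T@R[:,2]; j5=np.arctan2(np.hypot(v[0],v[1]),v[2]); j4=np.arctan2(v[1],v[0])
    M=(F@Ro.from_euler('ZYZ',[j4,j5,0]).as_matrix()).T@R; j6=np.arctan2(M[1,0],M[0,0])
    return np.array([j1,j2,j3,j4,j5,j6])
def Rt(psi,th):  # camera behind: tool y ~ forward
    f=np.array([np.cos(psi),np.sin(psi),0]);u=np.array([0,0,1.])
    z=np.sin(th)*f-np.cos(th)*u; y=np.cos(th)*f+np.sin(th)*u
    return np.c_[np.cross(y,z),y,z]
E
python3 - <<'E'
from kin import *
s=manip.sense();q=s["eef_rot"];R=Ro.from_quat([q[1],q[2],q[3],q[0]]).as_matrix()
print(ik(s["tool_pos"],R).round(3),s["joint_pos"].round(3))
R3=np.array([[-0.322,-0.766,0.556],[-0.947,0.276,-0.168],[-0.025,-0.58,-0.814]])
print(ik(np.array([404.2,25,253.2]),R3).round(3))
T=np.array([515.5,26.7]);H=np.array([678,-37.5]);g=(H-T)/np.linalg.norm(H-T)
for psi in(-.375,-.2,0.):
  for th in(.35,.45):
    print(psi,th)
    for dd in(-75,-45,0,130):
        p=np.r_[T+g*dd-(0 if dd<0 else 38)*np.array([np.cos(psi),np.sin(psi)]),9]
        if dd<0:p[:2]=T+dd*np.array([np.cos(psi),np.sin(psi)])
        print(dd,p.round(0),ik(p,Rt(psi,th)).round(2))
E
```

```text
[ 0.032 -0.027  1.939  0.032  1.109 -2.445] [ 0.    -0.029  1.941  0.036  1.111  0.664]
[ 0.332 -0.21   2.239 -0.577  0.673 -0.526]
-0.375 0.35
-75 [446.  54.   9.] [ 0.27  0.31  2.39 -0.94  0.26  3.1 ]
-45 [474.  43.   9.] [ 0.22  0.34  2.34 -0.85  0.26  2.97]
0 [480.  41.   9.] [ 0.21  0.34  2.32 -0.83  0.26  2.94]
130 [601.  -7.   9.] [ 0.07  0.47  2.07 -0.48  0.32  2.44]
-0.375 0.45
-75 [446.  54.   9.] [ 0.32  0.32  2.45 -1.52  0.28 -2.55]
-45 [474.  43.   9.] [ 0.27  0.34  2.4  -1.47  0.26 -2.66]
0 [480.  41.   9.] [ 0.25  0.35  2.39 -1.45  0.26 -2.69]
130 [601.  -7.   9.] [ 0.09  0.46  2.14 -0.97  0.24  2.96]
-0.2 0.35
-75 [442.  42.   9.] [ 0.19  0.3   2.42 -0.94  0.16  2.87]
-45 [471.  36.   9.] [ 0.16  0.33  2.36 -0.77  0.17  2.67]
0 [478.  34.   9.] [ 0.15  0.33  2.35 -0.74  0.18  2.63]
130 [599. -14.   9.] [ 0.02  0.46  2.09 -0.28  0.27  2.05]
-0.2 0.45
-75 [442.  42.   9.] [ 0.22  0.3   2.5  -1.94  0.19 -2.38]
-45 [471.  36.   9.] [ 0.19  0.33  2.44 -1.82  0.17 -2.54]
0 [478.  34.   9.] [ 0.18  0.33  2.42 -1.79  0.17 -2.58]
130 [599. -14.   9.] [ 0.03  0.45  2.16 -0.83  0.13  2.61]
0.0 0.35
-75 [440.  27.   9.] [ 0.08  0.29  2.44 -0.41  0.07  2.05]
-45 [470.  27.   9.] [ 0.07  0.32  2.38 -0.26  0.1   1.9 ]
0 [478.  27.   9.] [ 0.07  0.33  2.36 -0.23  0.11  1.87]
130 [598. -21.   9.] [-0.04  0.45  2.09  0.06  0.25  1.47]
0.0 0.45
-75 [440.  27.   9.] [ 0.09  0.29  2.52 -2.82  0.12 -1.81]
-45 [470.  27.   9.] [ 0.08  0.32  2.46 -2.73  0.09 -1.91]
0 [478.  27.   9.] [ 0.08  0.32  2.44 -2.7   0.08 -1.94]
130 [598. -21.   9.] [-0.05  0.44  2.17  0.25  0.08  1.28]
```

```bash
cat > go.py <<'E'
from kin import *
import sys
s=manip.sense();q=s["eef_rot"];R=Ro.from_quat([q[1],q[2],q[3],q[0]]).as_matrix()
print(round(s["clock"],2),s["tool_pos"].round(1),"open",round(s["opening"]*85,1),"F",s["contact_force"].round(1),"j",s["joint_pos"].round(2))
v=[float(x) for x in sys.argv[1:]]
Q=Rt(v[0],v[1]);d=np.array(v[2:5])-s["tool_pos"]
print("rot/.15",(Ro.from_matrix(R.T@Q).as_rotvec()/.15).round(2),"shift/25 now",(R.T@d/25).round(2),"tgt",(Q.T@d/25).round(2),"ik",ik(np.array(v[2:5]),Q).round(2))
E
python3 go.py -.375 .0 440 56 250; python3 go.py -.375 .35 440 56 120
```

```text
4.25 [405.2  21.9 252.8] open 30.1 F [-0.5  0.6 -0.1] j [ 0.   -0.03  1.94  0.04  1.11  0.66]
rot/.15 [-1.000e-02 -9.600e-01 -1.247e+01] shift/25 now [ 0.22 -1.91  0.32] tgt [1.78 0.8  0.11] ik [0.13 0.1  1.81 0.   1.24 2.07]
4.25 [405.2  21.9 252.8] open 30.1 F [-0.5  0.6 -0.1] j [ 0.   -0.03  1.94  0.04  1.11  0.66]
rot/.15 [ -1.61   1.23 -12.49] shift/25 now [-0.16 -1.4   5.48] tgt [ 1.78 -1.07  5.26] ik [ 0.28  0.1   2.24 -0.41  0.56  2.54]
```

Emit:
move_arm([
  [0,-0.07,-0.96,0,0,0,14],
  [0,-0.07,-0.96,0,0,0,14],
  [0,-0.07,-0.96,0,0,0,14],
  [0,-0.07,-0.96,0,0,0,14],
  [0,-0.07,-0.96,0,0,0,14],
  [0,-0.07,-0.96,0,0,0,14],
  [0,-0.07,-0.96,0,0,0,14],
  [0,-0.07,-0.96,0,0,0,14],
  [0,-0.07,-0.96,0,0,0,14],
  [0,-0.07,-0.96,0,0,0,14],
])

```text
clock: 5.25
tool_pos: [403.4, 21.8, 252.7]
eef_rot: [-0.009, 0.927, 0.374, 0.016]
contact_force: [0.2, -0.7, -0.4]
opening: 0.165
```

Emit:
move_arm([
  [0,-0.07,-0.96,0,0,0,14],
  [0,-0.07,-0.96,0,0,0,14],
  [0,-0.07,-0.96,0,0,0,14],
  [-0.6,0,0,0.6,0,0,14],
  [-0.6,0,0,0.6,0,0,14],
  [-0.6,0,0,0.6,0,0,14],
  [-0.5,0,0,0,0,0,14],
  [0,0,0,0,-0.3,0.9,14],
  [0,0,0,0,-0.3,0.9,14],
  [0,0,0,0,0,0,14],
])

```text
clock: 6.25
tool_pos: [418.8, 62.7, 202.7]
eef_rot: [0.141, 0.815, 0.554, 0.097]
contact_force: [-0.8, 0.4, 1.0]
opening: 0.167
```

```bash
python3 go.py -.375 .35 440 56 120; python3 go.py -.375 .35 443 55 40;python3 go.py -.375 .35 443 55 9
```

```text
6.25 [418.8  62.7 202.7] open 14.2 F [-0.8  0.4  1. ] j [ 0.27 -0.02  2.12 -0.29  0.79 -0.74]
rot/.15 [-0.04 -0.01 -0.01] shift/25 now [ 0.06 -0.28  3.42] tgt [ 0.06 -0.3   3.41] ik [ 0.28  0.1   2.24 -0.41  0.56  2.54]
6.25 [418.8  62.7 202.7] open 14.2 F [-0.8  0.4  1. ] j [ 0.27 -0.02  2.12 -0.29  0.79 -0.74]
rot/.15 [-0.04 -0.01 -0.01] shift/25 now [ 0.06 -1.24  6.47] tgt [ 0.07 -1.28  6.46] ik [ 0.27  0.24  2.35 -0.69  0.33  2.85]
6.25 [418.8  62.7 202.7] open 14.2 F [-0.8  0.4  1. ] j [ 0.27 -0.02  2.12 -0.29  0.79 -0.74]
rot/.15 [-0.04 -0.01 -0.01] shift/25 now [ 0.06 -1.66  7.64] tgt [ 0.07 -1.7   7.63] ik [ 0.27  0.31  2.39 -0.94  0.26  3.12]
```

Emit:
move_arm([
  [0,0,0,0,-0.14,0.72,14],
  [0,0,0,0,-0.14,0.72,14],
  [0,0,0,0,-0.14,0.72,14],
  [0,0,0,0,-0.14,0.72,14],
  [0,0,0,0,-0.14,0.72,14],
  [0,0,0,0,-0.14,0.72,14],
  [0,0,0,0,-0.14,0.72,14],
  [0,0,0,0,-0.14,0.72,14],
  [0,0,0,0,-0.14,0.72,14],
  [0,0,0,0,0,0,14],
])

```text
clock: 7.25
tool_pos: [446.1, 53.9, 41.9]
eef_rot: [0.142, 0.814, 0.554, 0.099]
contact_force: [-0.1, -0.4, -0.0]
opening: 0.166
```

```bash
python3 go.py -.375 .35 444 55 10; python3 -c "
from h import *
cv2.imwrite('pics/s2.png',snapshot('scene')[:,:,::-1])
cv2.imwrite('pics/t2.png',snapshot('top')[:,:,::-1])
s=cv2.imread('pics/s2.png');t=cv2.imread('pics/t2.png');cv2.imwrite('pics/c2.png',cv2.resize(np.hstack([s[120:320,220:400],t[180:380,250:430]]),None,fx=2.2,fy=2.2,interpolation=cv2.INTER_CUBIC))"
```

```text
7.25 [446.1  53.9  41.9] open 14.1 F [-0.1 -0.4 -0. ] j [ 0.23  0.27  2.32 -0.65  0.32 -0.36]
rot/.15 [-0.01 -0.02 -0.01] shift/25 now [ 0.01 -0.52  1.17] tgt [ 0.01 -0.53  1.17] ik [ 0.27  0.31  2.39 -0.93  0.26  3.1 ]
```

View pics/c2.png

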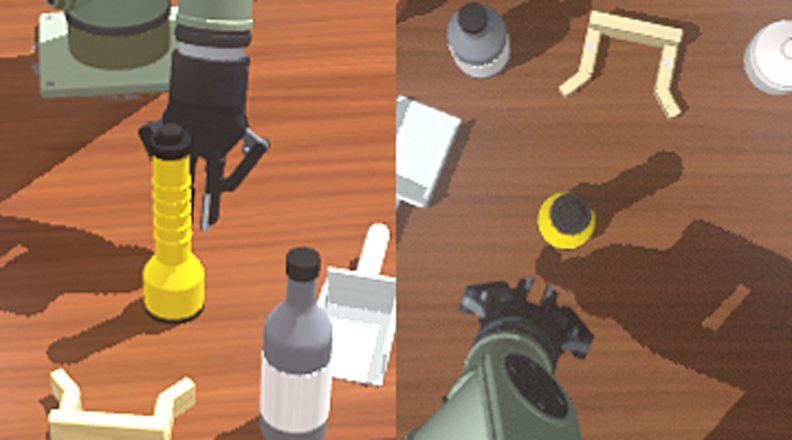

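Emit:
move_arm([
  [0,0,0,0,-0.13,0.29,14],
  [0,0,0,0,-0.13,0.29,14],
  [0,0,0,0,-0.13,0.29,14],
  [0,0,0,0,-0.13,0.29,14],
  [0,0,0,0,0,0,14],
  [0,0,0,0,0.23,0.08,14],
  [0,0,0,0,0.23,0.08,14],
  [0,0,0,0,0.23,0.08,14],
  [0,0,0,0,0.23,0.08,14],
  [0,0,0,0,0,0,14],
])

```text
clock: 8.35
tool_pos: [469.0, 46.4, 12.9]
eef_rot: [0.143, 0.814, 0.554, 0.101]
contact_force: [-0.3, 0.4, 0.2]
opening: 0.167
```

```bash
python3 go.py -.375 .35 480 41 10
```

```text
8.35 [469.   46.4  12.9] open 14.2 F [-0.3  0.4  0.2] j [ 0.2   0.36  2.31 -0.83  0.25 -0.21]
rot/.15 [ 0.02 -0.04 -0.01] shift/25 now [-0.04  0.42  0.28] tgt [-0.04  0.42  0.28] ik [ 0.21  0.34  2.32 -0.82  0.26  2.93]
```

Emit:
move_arm([
  [0,0,0,-0.05,-0.04,0.11,14],
  [0,0,0,0,0.2,0.075,14],
  [0,0,0,0,0.2,0.075,14],
  [0,0,0,0,0.2,0.075,14],
  [0,0,0,0,0.2,0.075,14],
  [0,0,0,0,0.2,0.075,14],
  [0,0,0,0,0.2,0.075,14],
  [0,0,0,0,0.2,0.075,14],
  [0,0,0,0,0.2,0.075,14],
  [0,0,0,0,0,0,14],
])

```text
clock: 9.35
tool_pos: [506.4, 29.1, 7.9]
eef_rot: [0.143, 0.814, 0.554, 0.099]
contact_force: [-2.7, 0.6, 1.4]
opening: 0.162
```

```bash
cat > look.py <<'E'
from h import *
import sys
k=sys.argv[1]
s=snapshot('scene')[:,:,::-1];t=snapshot('top')[:,:,::-1]
cv2.imwrite(f'pics/s{k}.png',s);cv2.imwrite(f'pics/t{k}.png',t)
cv2.imwrite(f'pics/c{k}.png',cv2.resize(np.hstack([s[150:350,220:400],t[160:360,250:430]]),None,fx=2.2,fy=2.2,interpolation=cv2.INTER_CUBIC))
E
python3 go.py -.375 .35 480 41 10; python3 look.py 3
```

```text
9.35 [506.4  29.1   7.9] open 13.8 F [-2.7  0.6  1.4] j [ 0.14  0.4   2.24 -0.72  0.25 -0.38]
rot/.15 [-0.01 -0.02 -0.01] shift/25 now [ 0.06 -1.06 -0.47] tgt [ 0.06 -1.06 -0.47] ik [ 0.21  0.34  2.32 -0.82  0.26  2.93]
```

View pics/c3.png

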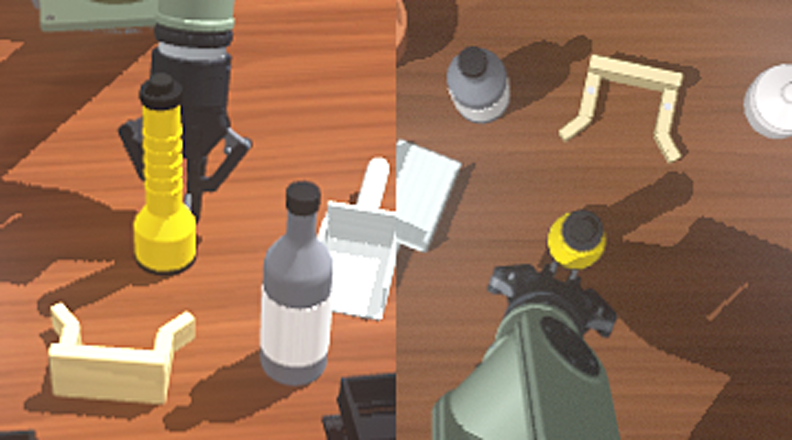

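```bash
cat > torch.py <<'E'
from h import *
import sys
im=cv2.imread(sys.argv[1]);v=im.copy()
# button/housing disc: dark blob nearest the yellow
hsv=cv2.cvtColor(im,cv2.COLOR_BGR2HSV);m=cv2.inRange(hsv,(24,150,90),(34,255,255))
k,l,st,ce=cv2.connectedComponentsWithStats(m);i=1+st[1:,4].argmax();print(st[i],ce[i])
x0,y0,w,h=st[i][:4];print("yellow left/right/bottom/top",x0,x0+w-1,y0+h-1,y0)
for name,u in (("right+bottom based",(x0+w-1-12.4,y0+h-1-12.4)),("left+bottom",(x0+12.4,y0+h-1-12.4))):
    print(name,plane("top",[u],42).round(1))
E
python3 torch.py pics/t0.png 2>/dev/null || python3 torch.py pics/top0.png; python3 torch.py pics/t3.png;python3 -c "
from h import *
print(plane('top',[(334.8,263.4)],197))"
```

```text
[314 268  26  25 235] [324.34893617 283.58297872]
yellow left/right/bottom/top 314 339 292 268
right+bottom based [[515.3  27.1  42. ]]
left+bottom [[515.3  27.5  42. ]]
[319 257  26  25 265] [329.02641509 272.83018868]
yellow left/right/bottom/top 319 344 281 257
right+bottom based [[539.9  15.8  42. ]]
left+bottom [[539.9  16.3  42. ]]
[[541.4153449   14.62942088 197.        ]]
```

Emit:
move_arm([
  [0,0,0,0,0.15,0.05,14],
  [0,0,0,0,0.25,0.09,14],
  [0,0,0,0,0.25,0.09,14],
  [0,0,0,0,0.25,0.09,14],
  [0,0,0,0,0.25,0.09,14],
  [0,0,0,0,0.25,0.09,14],
  [0,0,0,0,0.25,0.09,14],
  [0,0,0,0,0.25,0.09,14],
  [0,0,0,0,0.25,0.09,14],
  [0,0,0,0,0.1,0.04,14],
])

```text
clock: 10.45
tool_pos: [563.3, 7.4, 8.3]
eef_rot: [0.143, 0.814, 0.554, 0.1]
contact_force: [-1.3, 0.5, -1.8]
opening: 0.16
```

```bash
python3 look.py 4; python3 go.py -.375 .35 644 -24 10; python3 torch.py pics/t4.png
```

```text
10.55 [563.2   7.5   8.5] open 13.9 F [-0.2 -0.5  0.8] j [ 0.08  0.45  2.12 -0.54  0.29 -0.63]
rot/.15 [ 0.   -0.03 -0.01] shift/25 now [0.01 3.28 1.13] tgt [0.01 3.28 1.13] ik [ 0.03  0.51  1.97 -0.39  0.37  2.32]
[329 233  26  25 343] [339.24781341 247.11370262]
yellow left/right/bottom/top 329 354 257 233
right+bottom based [[593.7  -6.9  42. ]]
left+bottom [[593.7  -6.4  42. ]]
```

View pics/c4.png

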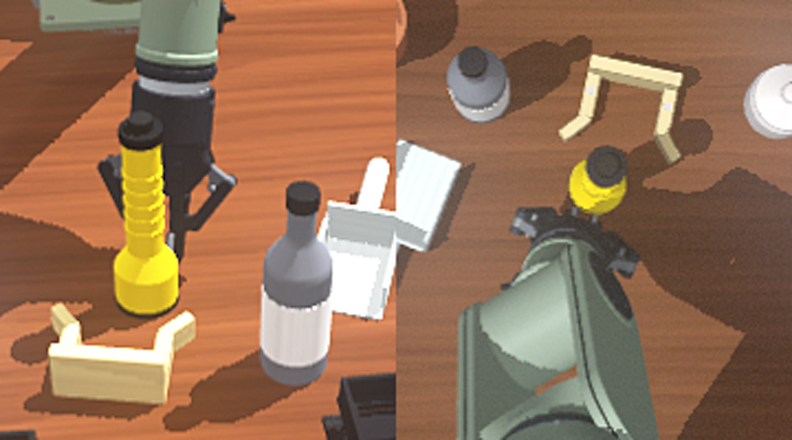

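Emit:
move_arm([
  [0,0,0,0,0.15,0.05,14],
  [0,0,0,0,0.25,0.09,14],
  [0,0,0,0,0.25,0.09,14],
  [0,0,0,0,0.25,0.09,14],
  [0,0,0,0,0.25,0.09,14],
  [0,0,0,0,0.25,0.09,14],
  [0,0,0,0,0.25,0.09,14],
  [0,0,0,0,0.25,0.09,14],
  [0,0,0,0,0.15,0.05,14],
  [0,0,0,0,0,0,14],
])

```text
clock: 11.55
tool_pos: [614.1, -12.4, 8.9]
eef_rot: [0.143, 0.814, 0.554, 0.1]
contact_force: [-0.7, 0.2, 0.8]
opening: 0.166
```

```bash
python3 look.py 5; python3 go.py -.375 .35 644 -24 10; python3 torch.py pics/t5.png
```

```text
11.65 [613.9 -12.2   9.2] open 14.0 F [-0.8 -0.7 -0.6] j [ 0.03  0.5   2.   -0.41  0.33 -0.8 ]
rot/.15 [ 0.01 -0.03 -0.  ] shift/25 now [0.   1.23 0.41] tgt [0.   1.23 0.41] ik [ 0.03  0.51  1.97 -0.39  0.37  2.32]
[337 210  26  26 414] [348.32608696 224.11594203]
yellow left/right/bottom/top 337 362 235 210
right+bottom based [[643.7 -25.3  42. ]]
left+bottom [[643.7 -24.8  42. ]]
```

View pics/c5.png

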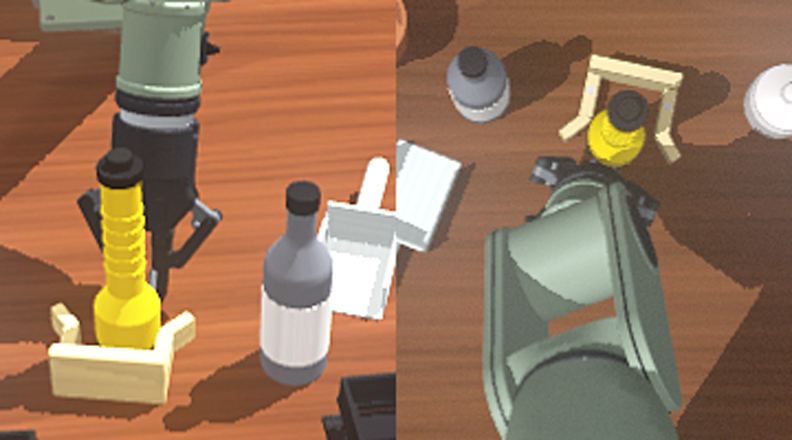

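Emit:
move_arm([
  [0,0,0,0,0.14,0.05,14],
  [0,0,0,0,0.14,0.05,14],
  [0,0,0,0,0.14,0.05,14],
  [0,0,0,0,0.14,0.05,14],
  [0,0,0,0,0.14,0.05,14],
  [0,0,0,0,0.14,0.05,14],
  [0,0,0,0,0.14,0.05,14],
  [0,0,0,0,0.08,0.03,14],
  [0,0,0,0,0,0,14],
  [0,0,0,0,0,0,14],
])

```text
clock: 12.65
tool_pos: [639.0, -22.5, 8.9]
eef_rot: [0.143, 0.814, 0.554, 0.1]
contact_force: [-3.6, 0.8, 1.7]
opening: 0.162
```

```bash
python3 look.py 6; python3 go.py -.375 .35 644 -24 10; python3 torch.py pics/t6.png
```

```text
12.75 [639.  -22.5   8.9] open 14.1 F [-2.9  0.7  1. ] j [ 0.01  0.53  1.94 -0.36  0.36 -0.87]
rot/.15 [-0.   -0.03 -0.  ] shift/25 now [0.02 0.21 0.03] tgt [0.02 0.21 0.03] ik [ 0.03  0.51  1.97 -0.39  0.37  2.32]
[341 199  26  26 431] [352.7424594  212.70765661]
yellow left/right/bottom/top 341 366 224 199
right+bottom based [[668.8 -34.6  42. ]]
left+bottom [[668.8 -34.1  42. ]]
```

View pics/c6.png

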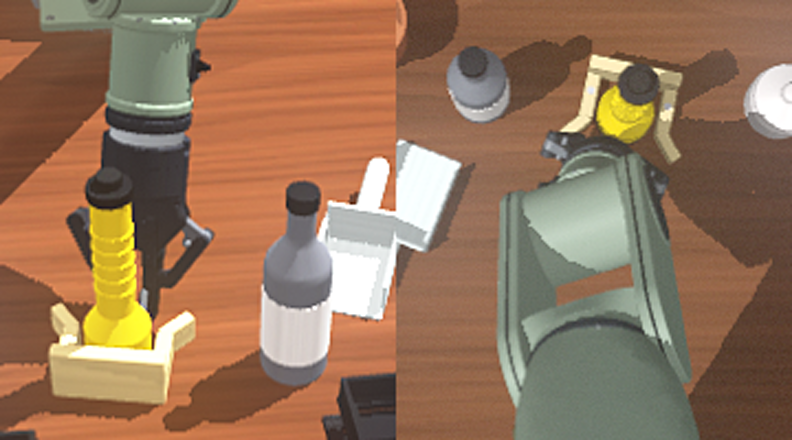

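Emit:
move_arm([
  [0,0,0,0,0.04,0.013,14],
  [0,0,0,0,0.04,0.013,14],
  [0,0,0,0,0.04,0.013,14],
  [0,0,0,0,0.04,0.013,14],
  [0,0,0,0,0.04,0.013,14],
  [0,0,0,0,0.04,0.013,14],
  [0,0,0,0,0,0,14],
  [0,0,0,0,0,0,14],
  [0,0,0,0,0,0,14],
  [0,0,0,0,0,0,14],
])

```text
clock: 13.75
tool_pos: [645.2, -24.8, 9.1]
eef_rot: [0.143, 0.814, 0.554, 0.1]
contact_force: [-2.6, 0.9, -0.4]
opening: 0.165
```

```bash
python3 go.py -.375 .35 644 -24 10
```

```text
13.75 [645.2 -24.8   9.1] open 14.0 F [-2.6  0.9 -0.4] j [ 0.    0.54  1.93 -0.35  0.37 -0.88]
rot/.15 [ 0.   -0.03 -0.  ] shift/25 now [ 0.01 -0.04 -0.05] tgt [ 0.01 -0.04 -0.05] ik [ 0.03  0.51  1.97 -0.39  0.37  2.32]
```

Not at the wall yet (force still sliding level); 4 mm more.

Emit:
move_arm([
  [0,0,0,0,0.04,0.013,14],
  [0,0,0,0,0.04,0.013,14],
  [0,0,0,0,0.04,0.013,14],
  [0,0,0,0,0.04,0.013,14],
  [0,0,0,0,0,0,14],
  [0,0,0,0,0,0,14],
  [0,0,0,0,0,0,14],
  [0,0,0,0,0,0,14],
  [0,0,0,0,0,0,14],
  [0,0,0,0,0,0,14],
])

```text
clock: 14.75
tool_pos: [645.8, -25.5, 8.6]
eef_rot: [0.141, 0.814, 0.555, 0.097]
contact_force: [-12.9, 7.4, 7.8]
opening: 0.162
```

```bash
python3 look.py 7; python3 go.py -.375 .35 644 -24 10; python3 torch.py pics/t7.png; python3 -c "
import cv2,numpy as np
s=cv2.imread('pics/s7.png');t=cv2.imread('pics/t7.png')
cv2.imwrite('pics/d7.png',cv2.resize(np.hstack([s[215:335,235:315],t[170:290,310:390]]),None,fx=5,fy=5,interpolation=cv2.INTER_CUBIC))"
```

```text
14.85 [645.8 -25.5   8.7] open 14.2 F [-12.8   7.5   7.3] j [ 0.    0.54  1.92 -0.34  0.38 -0.89]
rot/.15 [-0.04 -0.01 -0.  ] shift/25 now [ 0.03 -0.07 -0.08] tgt [ 0.03 -0.07 -0.08] ik [ 0.03  0.51  1.97 -0.39  0.37  2.32]
[342 196  26  26 432] [353.91435185 209.62731481]
yellow left/right/bottom/top 342 367 221 196
right+bottom based [[675.7 -36.9  42. ]]
left+bottom [[675.7 -36.5  42. ]]
```

View pics/d7.png

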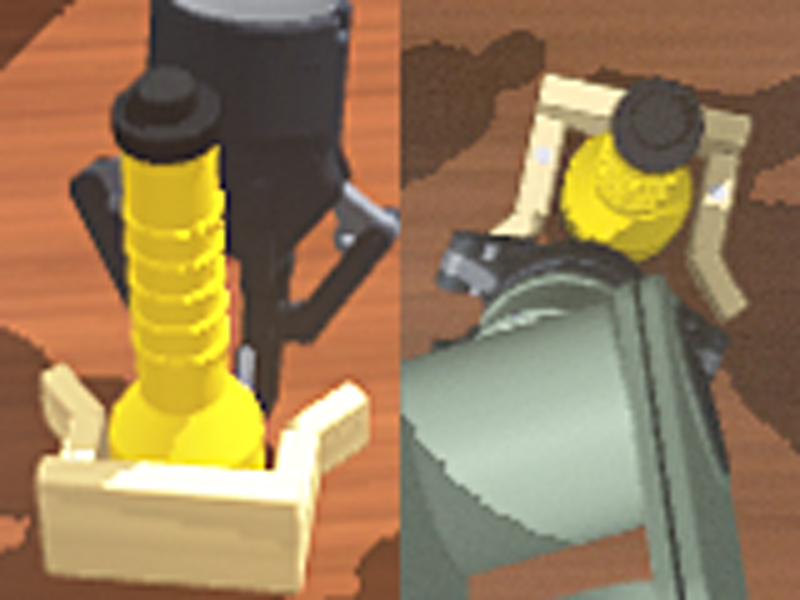

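Emit:
move_arm([
  [0,0,0,0,-0.05,-0.02,14],
  [0,0,0,0,-0.1,-0.04,14],
  [0,0,0,0,-0.2,-0.07,14],
  [0,0,0,0,-0.4,-0.15,14],
  [0,0,0,0,-0.5,-0.19,14],
  [0,0,0,0,-0.7,-0.28,14],
  [0,0,0,0,-0.4,-0.7,14],
  [0,0,0,0,0,-1,14],
  [0,0,0,0,0,-1,5],
  [0,0,0,0,0,-1,0],
])

```text
clock: 15.85
tool_pos: [561.4, 7.7, 94.7]
eef_rot: [0.143, 0.814, 0.554, 0.1]
contact_force: [0.6, 0.1, -0.1]
opening: -0.0
```

```bash
python3 look.py 8; python3 go.py -.375 0 580 10 290; python3 torch.py pics/t8.png; python3 -c "
import cv2,numpy as np
s=cv2.imread('pics/s8.png');t=cv2.imread('pics/t8.png')
cv2.imwrite('pics/d8.png',cv2.resize(np.hstack([s[215:335,235:315],t[170:290,310:390]]),None,fx=5,fy=5,interpolation=cv2.INTER_CUBIC))"
```

```text
15.95 [563.1   8.   97.1] open 0.1 F [0.9 0.  0.2] j [ 0.08  0.31  2.03 -0.31  0.49 -0.87]
rot/.15 [ 2.37 -0.05  0.  ] shift/25 now [ 0.38  3.25 -7.02] tgt [ 0.32  0.6  -7.72] ik [0.02 0.3  1.44 0.   1.4  1.96]
[342 196  26  26 454] [353.6784141  210.25550661]
yellow left/right/bottom/top 342 367 221 196
right+bottom based [[675.7 -36.9  42. ]]
left+bottom [[675.7 -36.5  42. ]]
```

View pics/d8.png

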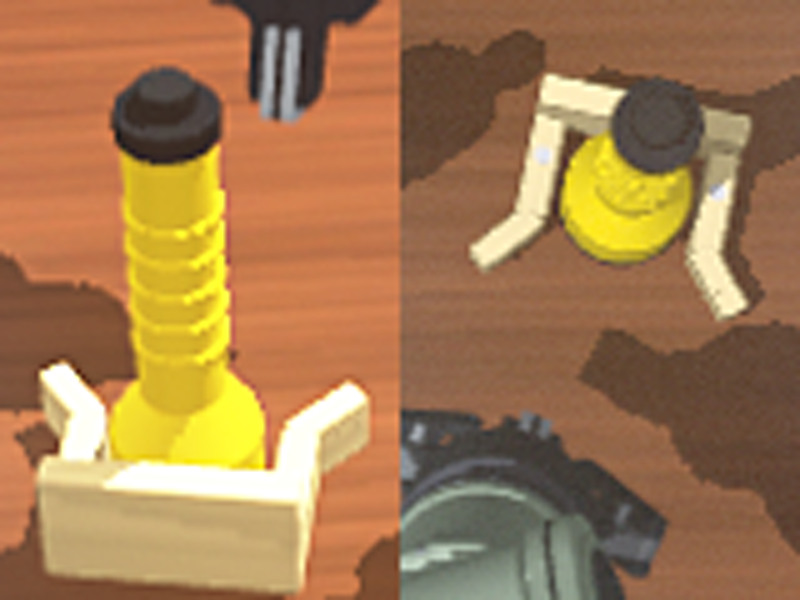

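```bash
python3 - <<'E'
from h import *
a=[(310+(658+.5-400)/5-.5,170+112.5/5-.5)];b=[(235+167.5/5-.5,215+81.5/5-.5)]
for z in(195,200,205):print(z,plane("top",a,z).round(1),plane("scene",b,z).round(1))
E
python3 go.py -.375 0 679 -38 230
```

```text
195 [[682.7 -38.4 195. ]] [[669.1 -36.7 195. ]]
200 [[681.7 -37.9 200. ]] [[675.8 -36.8 200. ]]
205 [[680.6 -37.5 205. ]] [[682.4 -36.9 205. ]]
15.95 [563.1   8.   97.1] open 0.1 F [0.9 0.  0.2] j [ 0.08  0.31  2.03 -0.31  0.49 -0.87]
rot/.15 [ 2.37 -0.05  0.  ] shift/25 now [ 0.02  6.53 -3.24] tgt [-0.01  4.99 -5.32] ik [-0.06  0.49  1.29 -0.    1.36  1.89]
```

Emit:
move_arm([
  [0,0,0,0,0.34,-0.94,0],
  [0,0,0,0,0.34,-0.94,0],
  [0,0,0,0,0.34,-0.94,0],
  [0,0,0,0,0.34,-0.94,0],
  [0,0,0,0,0.34,-0.94,0],
  [0,0,0,0,0.34,-0.94,0],
  [0.79,0,0,0,0,0,0],
  [0.79,0,0,0,0,0,0],
  [0.79,0,0,0,0,0,0],
  [0,0,0,0,0,0,0],
])

```text
clock: 16.95
tool_pos: [563.9, 5.6, 241.9]
eef_rot: [-0.003, 0.827, 0.562, -0.0]
contact_force: [-0.2, -0.5, -0.6]
opening: -0.001
```

```bash
python3 go.py -.375 0 680 -37.5 240
```

```text
16.95 [563.9   5.6 241.9] open -0.1 F [-0.2 -0.5 -0.6] j [-0.01  0.3   1.57  0.01  1.28 -1.21]
rot/.15 [-0.04 -0.02 -0.01] shift/25 now [0.1  4.95 0.05] tgt [0.1  4.95 0.08] ik [-0.06  0.49  1.27  0.    1.38  1.89]
```

Emit:
move_arm([
  [0,0,0,0.01,0.4,0,0],
  [0,0,0,0.01,0.7,0,0],
  [0,0,0,0.01,0.7,0,0],
  [0,0,0,0.01,0.7,0,0],
  [0,0,0,0.01,0.7,0,0],
  [0,0,0,0.01,0.7,0,0],
  [0,0,0,0.01,0.6,0,0],
  [0,0,0,0.01,0.45,0,0],
  [0,0,0,0,0,0.4,0],
  [0,0,0,0,0,0.4,0],
])

```text
clock: 17.95
tool_pos: [676.6, -35.9, 221.9]
eef_rot: [-0.004, 0.826, 0.563, -0.0]
contact_force: [-0.5, -0.1, -0.6]
opening: -0.004
```

```bash
python3 go.py -.375 0 680 -37.5 210; python3 look.py 9; python3 -c "
import cv2,numpy as np
s=cv2.imread('pics/s9.png')
cv2.imwrite('pics/d9.png',cv2.resize(s[175:275,220:340],None,fx=6,fy=6,interpolation=cv2.INTER_CUBIC))"
```

```text
17.95 [676.6 -35.9 221.9] open -0.4 F [-0.5 -0.1 -0.6] j [-0.07  0.49  1.31  0.01  1.34 -1.27]
rot/.15 [-0.04 -0.02  0.01] shift/25 now [-0.01  0.15  0.47] tgt [-0.01  0.15  0.48] ik [-0.06  0.5   1.33 -0.    1.31  1.89]
```

View pics/d9.png

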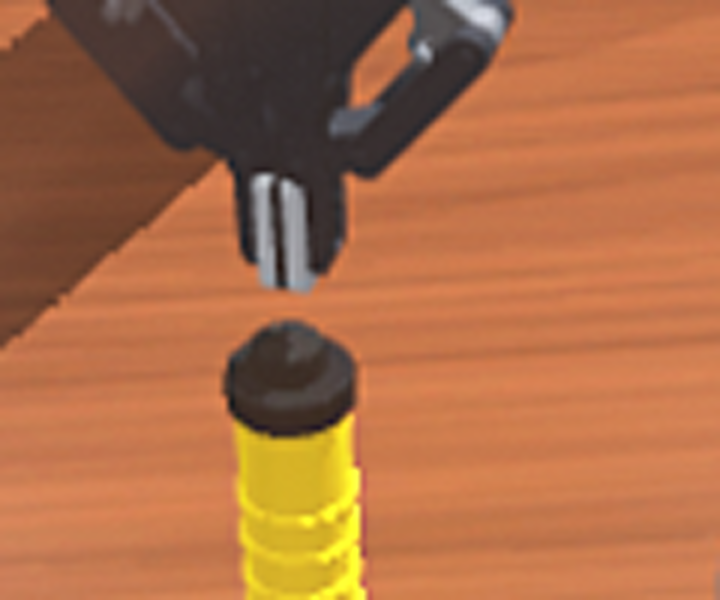

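Emit:
move_arm([
  [0,0,0,0,0.07,0.1,0],
  [0,0,0,0,0.06,0.15,0],
  [0,0,0,0,0,0.15,0],
  [0,0,0,0,0,0.1,0],
  [0,0,0,0,0,0.06,0],
  [0,0,0,0,0,0.04,0],
  [0,0,0,0,0,0.04,0],
  [0,0,0,0,0,0.04,0],
  [0,0,0,0,0,0,0],
  [0,0,0,0,0,0,0],
])

```text
clock: 19.05
tool_pos: [680.2, -37.3, 205.9]
eef_rot: [-0.004, 0.826, 0.563, 0.0]
contact_force: [-0.5, -0.2, 0.4]
opening: 0.001
```

```bash
python3 go.py -.375 0 680 -37.5 200
```

```text
19.05 [680.2 -37.3 205.9] open 0.1 F [-0.5 -0.2  0.4] j [-0.07  0.51  1.33  0.01  1.31 -1.27]
rot/.15 [-0.04 -0.03  0.01] shift/25 now [-0.01 -0.    0.24] tgt [-0.01 -0.    0.24] ik [-0.06  0.51  1.34  0.    1.29  1.89]
```

Emit:
move_arm([
  [0,0,0,0,0,0.04,0],
  [0,0,0,0,0,0.04,0],
  [0,0,0,0,0,0.04,0],
  [0,0,0,0,0,0.04,0],
  [0,0,0,0,0,0.04,0],
  [0,0,0,0,0,0.04,0],
  [0,0,0,0,0,0.04,0],
  [0,0,0,0,0,0,0],
  [0,0,0,0,0,0,0],
  [0,0,0,0,0,0,0],
])

```text
clock: 20.05
tool_pos: [680.2, -37.3, 199.0]
eef_rot: [-0.003, 0.826, 0.563, 0.0]
contact_force: [-0.9, -0.2, 2.5]
opening: 0.002
```

```bash
python3 go.py -.375 0 680 -37.5 195;  python3 look.py 10; python3 -c "
import cv2,numpy as np
s=cv2.imread('pics/s10.png')
cv2.imwrite('pics/d10.png',cv2.resize(s[175:275,220:340],None,fx=6,fy=6,interpolation=cv2.INTER_CUBIC))"
```

```text
20.05 [680.2 -37.3 199. ] open 0.2 F [-0.9 -0.2  2.5] j [-0.07  0.51  1.34  0.01  1.29 -1.27]
rot/.15 [-0.04 -0.03  0.01] shift/25 now [-0.01 -0.    0.16] tgt [-0.01 -0.    0.16] ik [-0.06  0.51  1.35  0.    1.28  1.89]
```

View pics/d10.png

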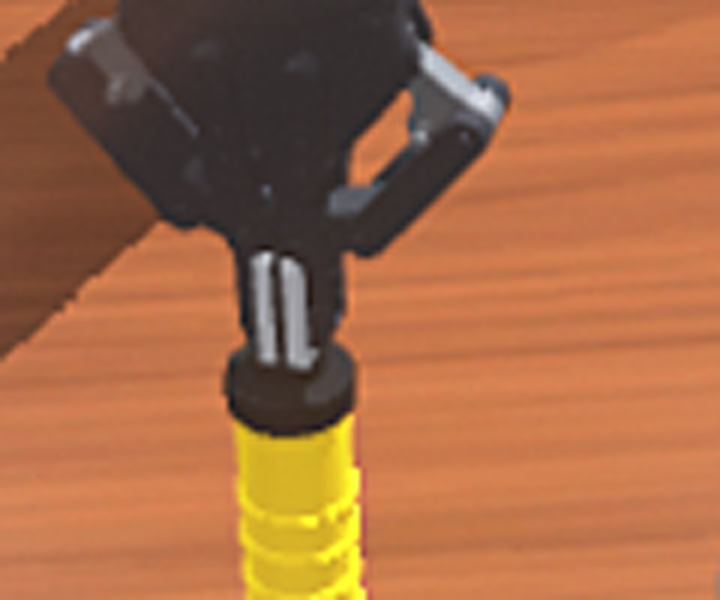

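Emit:
move_arm([
  [0,0,0,0,0,0.04,0],
  [0,0,0,0,0,0.04,0],
  [0,0,0,0,0,0.04,0],
  [0,0,0,0,0,0.04,0],
  [0,0,0,0,0,0,0],
  [0,0,0,0,0,0,0],
  [0,0,0,0,0,0,0],
  [0,0,0,0,0,0,0],
  [0,0,0,0,0,0,0],
  [0,0,0,0,0,0,0],
])

```text
clock: 21.15
tool_pos: [680.4, -37.2, 196.0]
eef_rot: [-0.003, 0.826, 0.563, 0.001]
contact_force: [-1.8, -0.2, 6.8]
opening: 0.001
```

Emit:
move_arm([
  [0,0,0,0,0,0.04,0],
  [0,0,0,0,0,0.02,0],
  [0,0,0,0,0,0,0],
  [0,0,0,0,0,0,0],
  [0,0,0,0,0,0,0],
  [0,0,0,0,0,0,0],
  [0,0,0,0,0,0,0],
  [0,0,0,0,0,0,0],
  [0,0,0,0,0,0,0],
  [0,0,0,0,0,0,0],
])

```text
clock: 22.15
tool_pos: [680.7, -37.2, 195.9]
eef_rot: [-0.002, 0.826, 0.563, 0.001]
contact_force: [-1.7, 0.6, 11.6]
opening: -0.0
```

```bash
python3 look.py 11; python3 -c "
import cv2,numpy as np
s=cv2.imread('pics/s11.png')
cv2.imwrite('pics/d11.png',cv2.resize(s[175:275,220:340],None,fx=6,fy=6,interpolation=cv2.INTER_CUBIC))"
```

```text
(no output)
```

View pics/d11.png

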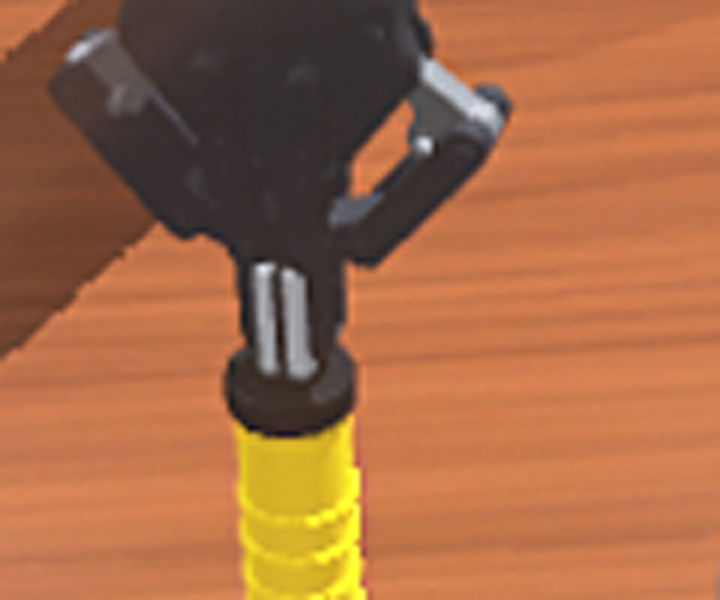

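Emit:
move_arm([
  [0,0,0,0,0,-0.06,0],
  [0,0,0,0,0,-0.1,0],
  [0,0,0,0,0,-0.15,0],
  [0,0,0,0,0,-0.25,0],
  [0,0,0,0,0,-0.5,0],
  [0,0,0,0,0,-0.8,0],
  [0,0,0,0,0,-0.8,0],
  [0,0,0,0,-0.8,-0.4,0],
  [0,0,0,0,-1,0,0],
  [0,0,0,0,-1,0,0],
])

```text
clock: 23.25
tool_pos: [614.8, -11.9, 271.0]
eef_rot: [-0.003, 0.826, 0.563, 0.0]
contact_force: [0.3, -0.4, -0.2]
opening: -0.003
```

Emit:
move_arm([
  [0,0,0,0,-1,0,0],
  [0,0,0,0,-1,0,0],
  [0,0,0,0,-0.8,0,0],
  [0,0,0,0,-0.4,0,0],
  [0,0,0,0,0,0,0],
  [0,0,0,0,0,0,0],
  [0,0,0,0,0,0,0],
  [0,0,0,0,0,0,0],
  [0,0,0,0,0,0,0],
  [0,0,0,0,0,0,0],
])

```text
clock: 24.25
tool_pos: [541.0, 17.0, 270.5]
eef_rot: [-0.004, 0.826, 0.563, -0.0]
contact_force: [0.5, -0.5, -0.1]
opening: -0.0
```

```bash
python3 look.py 12; python3 go.py -.375 0 680 -37.5 195; python3 torch.py pics/t12.png; python3 -c "
import cv2,numpy as np
s=cv2.imread('pics/s12.png');t=cv2.imread('pics/t12.png')
cv2.imwrite('pics/d12.png',cv2.resize(np.hstack([s[215:335,235:315],t[170:290,310:390]]),None,fx=5,fy=5,interpolation=cv2.INTER_CUBIC))
t0=cv2.imread('pics/top0.png');d=cv2.absdiff(t0,t).max(2)>60
for n,(x,y) in dict(jar=(427,205),bottle=(287,200),pot=(235,170),trowel=(460,290),scoop=(255,265)).items(): print(n,d[y-30:y+30,x-25:x+25].sum())"
```

```text
24.35 [540.9  17.1 270.6] open 0.3 F [ 0.7 -0.8 -0.3] j [ 0.01  0.25  1.57  0.01  1.33 -1.19]
rot/.15 [-0.04 -0.03  0.01] shift/25 now [-0.01  5.99  2.99] tgt [0.01 5.98 3.02] ik [-0.06  0.51  1.35  0.    1.28  1.89]
[342 196  26  13 182] [352.84065934 204.2967033 ]
yellow left/right/bottom/top 342 367 208 196
right+bottom based [[705.7 -37.2  42. ]]
left+bottom [[705.7 -36.8  42. ]]
jar 656
bottle 204
pot 0
trowel 599
scoop 0
```

View pics/d12.png

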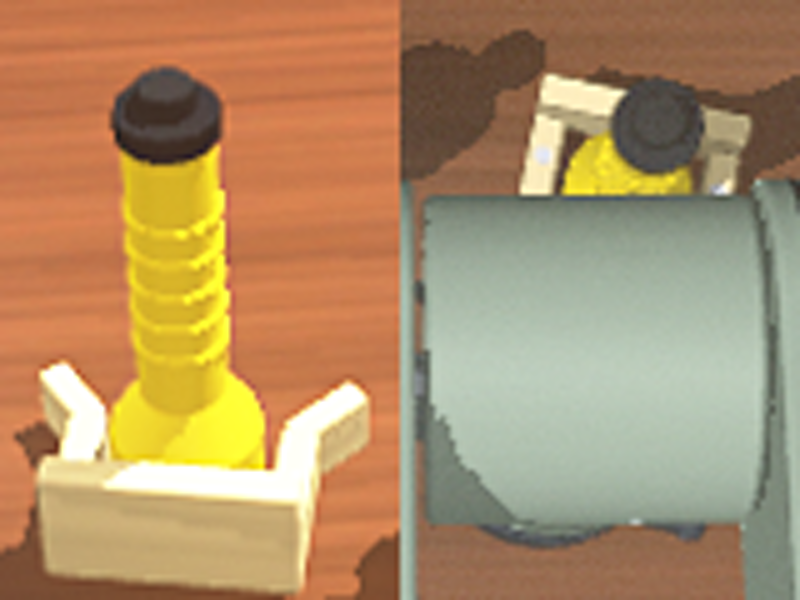

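View pics/s12.png

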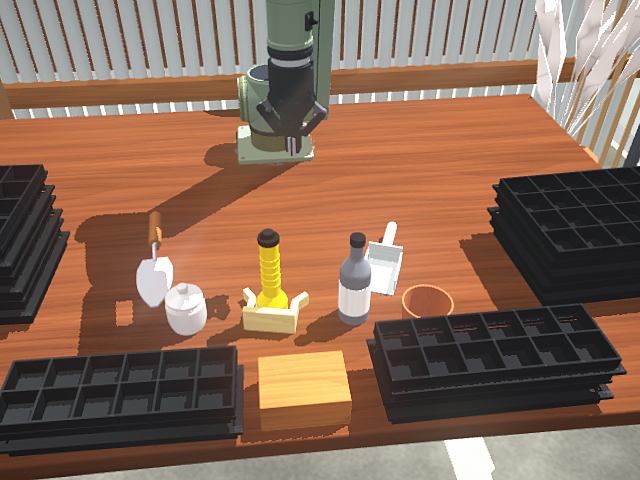

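```bash
python3 -c "
from h import *
print(workorder.close_job())"
```

```text
the job is handed in; nothing more can be done
None
```

The torch is upright and home in its stall, and its button has been pressed right down and released. I handed the job in at about 24 s of the 61 s allowed.

- **Push:** I pushed it low on its head with two slightly open fingertips on a tilted tool. The push force jumped from about 3 N to about 15 N and the torch stopped, so it is against the back wall. The top view put it at about (676, -37), against about (678, -37.5) expected, which is within the camera error. It stood in the same place after the fingers backed off.
- **Press:** The tip met the button at about 203 mm and came to a hard stop at 196 mm. The force there was 11.6 N, well above the spring's 4 N. The button sprang back up after release.
- **Last checks:** In the last scene picture the torch is upright, the arm is clear with no force on it, and the jar, bottle, pot, trowel and scoop are where they were.
- **Checks that disagreed:**
  - The last top-view torch reading (706, -37) is wrong, because the arm hid part of the torch.
  - The before-and-after comparison showed changed pixels near the jar, trowel and bottle. I put these down to the arm, its shadow and glare, because nothing had moved to the eye in the scene view.

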